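# Close the specimen box and wedge up its levelling stand

### The arm

A 6-joint arm with a two-finger parallel gripper is mounted at the origin on the work surface. World frame = base frame: x ahead of the robot, y to its left, z up, the work surface at z = 0. Lengths are in m, angles in rad, forces in N, time in s.
With the tool pointing down it reaches from about 0.3 to 0.875 m from the base axis. Payload 6.4 kg.
Tool frame: the origin (TCP) lies midway between the tips of the shut fingers; the grasp point (between the pads) lies 19 mm behind it; z points along the fingers, y is the line along which they close (so a half turn about z gives the same grasp; the last joint's range is limited). The gripper opens to 85 mm and grips with 20 to 120 N. Pads are 22 mm wide; open, the fingers measure 114 mm over their backs; the gripper's body (76 mm by 85 mm) begins 54 mm behind the grasp point. The pads swing forward as they close: fully open they stand 13 mm farther back than shut.
Start: joints at [-1.457, 0.181, 1.607, -0, 1.354, -0.206], TCP at [0.181, -0.546, 0.231] pointing down, gripper open.
Joint ranges: [-2.99, 2.99], [-0.89, 2.07], [0.3, 2.58], [-1.14, 4.28], [0, 2.63], [-3.12, 3.12]. Speed limits (rad/s): [2.57, 2.57, 3.01, 3.14, 3.14, 3.14].

### API

Orientations are given as a unit quaternion [w, x, y, z].
In Python, from bench import ctrl gives the robot as it stands. The module is installed in compiled form; this text tells all that it offers.
- The arm moves only by the tool move_arm, never from a script. Its argument "plan" is one flat list of numbers, 6 for each row, row after row: the shift along the world's x, y, z in units of 50 mm (1.0 is 50 mm), then the turn, a rotation vector about the world's x, y, z in rad. A call has 1 to 10 rows; each row is the pose to reach, as a shift and turn from the pose commanded when the call began; what a row does not reach only later rows make up. A row lasts 1/8 s, in which the tool goes at most 62.5 mm and 10.7 degrees, less where a joint would pass 70% of its speed; a pose out of reach is approached as far as the arm can. A call with a gripper value outside its range is refused whole. "grip" is the finger opening in mm, from 0 to 85.4, set as the call begins (left out, the last holds). The fingers move at their own pace and stop on an object; the grip force is fixed at half the most. Time passes only in rows, so rows that repeat a pose let the fingers close. It gives the time, the measured TCP pose, the force, the opening and the grip force at its end, in the units of the state.
- ctrl.get_obs(): the state, without advancing time (a new reading comes with each control period).
- ctrl.camera(name): name is "scene" or "top" or "wrist"; returns a dict with "pixels" (384x512x3 uint8, red, green, blue), "fx", "fy", "cx", "cy" (pixels), "dist_coeffs" ([k1, k2, p1, p2, k3] as OpenCV has them; the pictures are not rectified), "origin" and "attitude" of the camera in the world. Camera axes: x right, y down, z forward; pixel columns grow to the right and rows downward; lengths in m; the calibration is good to about 2 mm. A picture is of the moment at which its call begins. There is no depth.
- ctrl.hand_in(): hands the job in; it is judged then, once.
The state is a dict: "time_s": time; "q": joint angles; "dq": joint speeds; "joint_efforts": joint torques, N m; "eef_pos": TCP position; "eef_rot": TCP orientation; "wrist_force": force on the tool from outside, world axes, zero at the start; "torque": the same for the moment, N m; "opening": opening from 0.0 (shut) to 1.0 (fully open); "grasp_force": force on a finger pad.
Only numpy, scipy, OpenCV 4.12 (cv2) and the standard library are available. Lean on these libraries where they do the work, as an engineer would, in place of code of your own. Each camera call takes 0.05 s, during which the arm holds its last target. There are 200 camera calls.

### The job

Shut the open lid of the specimen box first. Then take the orange wedge by its upright grip and, keeping it flat on the bench, push it thin end first from the front under the steel lifting bar of the blue platform until the platform's front just lifts off its black rests, about 5 mm and no more than a centimetre. Finish while still gripping the wedge in place, so that the wedge alone carries the platform with the lid shut, and leave the concrete cube, the beaker and the brush where they are.

Things in the scene. Friction and masses are not known exactly. Their poses are not given: they have to be found in the camera images.
- base: Fixed grey base of the levelling stand: two rails 240 mm long, 18 mm high, 160 mm free between them, a black rest on each near the front. Origin: on the bench straight below the middle of the lifting bar at the stand's front; x level from front to rear (the way the wedge is pushed), y along the bar, z up. The bench between the rails is bare for 230 mm behind the bar.
- platform (a joint): Tilt (rad) of the blue platform (210 mm wide, with the specimen box on it, about 0.9 kg with the lid) about its rear hinge, 230 mm behind the lifting bar and 30 mm above the bench: 0 = resting on the black rests, grows as the front rises; 0.022 = bar raised 5 mm. The load at the bar is about 3 to 6 N.
- lift_bar (a point): Middle of the axis of the round steel lifting bar, 12 mm thick and 180 mm long, along the platform's front edge; at rest its axis is 22 mm and its underside 16 mm above the bench. Axes as the platform's: x to the rear, y along the bar.
- lid (a joint): Opening angle of the box's plywood lid about its rear edge: 0 = shut, 1.4 = the stop (rad). A stiff hinge: the lid stays where it is left; about 1 to 3 N on its outer face near the lip shuts it.
- lid_hinge (a point): Middle of the lid's hinge axis, at the rear top edge of the specimen box, 190 mm behind the lifting bar, 90 mm above the bench while the platform rests. The box below is 130 mm front to rear, 160 mm wide, its rim 84 mm above the bench.
- lid_lip (a point): Middle of the outer (upper) face of the red lip at the lid's free front edge, 138 mm from the hinge axis; the lip is 24 mm by 80 mm and ends 150 mm from the hinge. The lid is 8 mm thick, 160 mm wide, smooth; its outer face lies 4 mm above the plane through the hinge axis. z is the face's outward normal.
- wedge_grip (a point): Centre of the wedge's upright grip, half-way up, 34 mm above the flat underside. The orange plastic wedge is 30 mm wide, 0.12 kg: a grip 26 mm long and 68 mm high, then a ramp 80 mm long falling from 33 mm high at the grip to 5 mm at the tip (slope 0.35). x points to the thin tip, 93 mm from this point; y across; z up.
- wedge: The same orange wedge; origin on its underside straight below the middle of the grip, axes as wedge_grip.
- cube: Concrete test cube, 60 mm, loose on the bench; origin at the centre of its underside. Bystander.
- beaker: White plastic beaker, 80 mm across, 110 mm high; origin at the centre of its underside. Bystander.
- brush: Brush lying on the bench, handle along its x axis. Bystander.
Not all that is in view belongs to the job. Of the things shaped like the wedge, the orange one is meant.

How it is judged:
By the outcome, as a careful person would: the job done as asked, in the order asked, and still so for the second after the job is handed in, while the arm keeps its last pose, push and grip.
It also fails if it takes over 61 s, if anything falls off the work surface, if the arm or the gripper's body presses on something with over 40 N, if the wrist force passes 120 N, or if a joint passes its speed limit or range.

## Working session

There is one attempt and no reset: what is moved stays moved. The work goes in short steps, Python scripts to look and compute and a tool call to move; the robot and the scene stay as the last step left them, time stands still between calls to the robot, and variables do not carry over. Pictures are saved under pics/ and viewed, at most 10 in all, crops included, and the job is handed in when it is done.

Besides the shell and the picture viewer there is one more tool, called by a JSON object that holds its "name" and its "arguments". move_arm: Moves the arm, as the interface text tells. Its arguments: {"type":"object","properties":{"plan":{"type":"array"},"grip":{"type":"number"}},"required":["plan"]}

```bash
mkdir -p pics
cat > h.py <<'E'
import numpy as np, cv2
from scipy.spatial.transform import Rotation as R
from bench import ctrl
def shot(n):
    c=ctrl.camera(n); c['K']=np.array([[c['fx'],0,c['cx']],[0,c['fy'],c['cy']],[0,0,1.]])
    c['d']=np.array(c['dist_coeffs'],float); a=np.array(c['attitude'],float)
    c['R']=a if a.shape==(3,3) else R.from_quat(a[[1,2,3,0]]).as_matrix()
    c['o']=np.array(c['origin'],float); return c
def save(c,f): cv2.imwrite('pics/'+f,c['pixels'][:,:,::-1])
def rays(c,uv):
    p=cv2.undistortPoints(np.array(uv,float).reshape(-1,1,2),c['K'],c['d']).reshape(-1,2)
    return np.c_[p,np.ones(len(p))]@c['R'].T
def onz(c,uv,z):
    r=rays(c,uv); return c['o']+r*((z-c['o'][2])/r[:,2])[:,None]
def proj(c,P):
    rv=cv2.Rodrigues(c['R'].T)[0]; return cv2.projectPoints(np.array(P,float).reshape(-1,1,3),rv,-c['R'].T@c['o'],c['K'],c['d'])[0].reshape(-1,2)
E
python3 - <<'E'
from h import *
a=shot('scene');b=shot('top');save(a,'s0.png');save(b,'t0.png')
for c in(a,b):print(c['o'],c['attitude'],c['fx'])
o=ctrl.get_obs();print(o['eef_pos'],o['eef_rot'],o['time_s'])
E
```

```text
[ 1.07283707 -0.7025106   0.62135066] [-0.44558201  0.83836743  0.27136637 -0.15797793] 394.2549963106413
[ 0.40581409 -0.04513662  1.15037713] [-0.05983747  0.70520801 -0.70361553  0.06345336] 377.03997159294977
[ 0.18075144 -0.54535206  0.23048308] [-7.62893665e-04  9.87237217e-01  1.59254808e-01  2.42833789e-05] 0.1
```

View pics/s0.png

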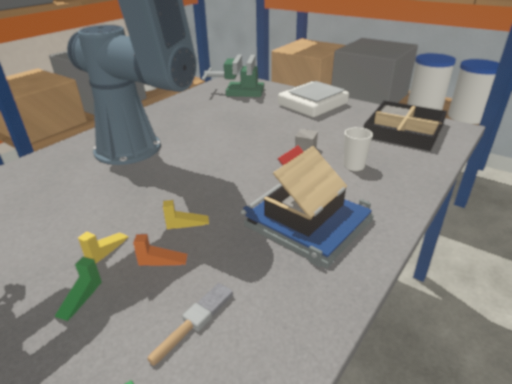

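View pics/t0.png

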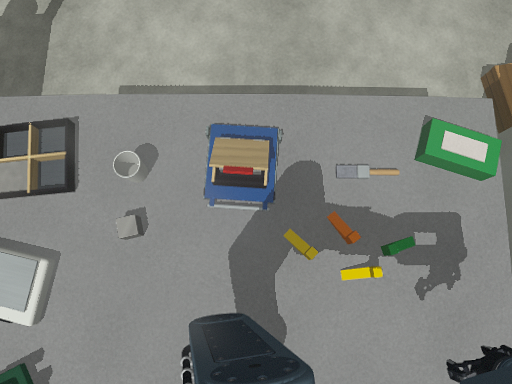

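The scene view shows the lid half open with the red lip at (292,156), and the orange wedge at (160,252). In the top view the bar runs from (208,203) to (270,208), the lip is at (238,170), and the orange wedge is at (345,228) with its grip toward (352,238). Image up is about +x.

Run:
```python
from h import *
S={n:shot(n) for n in('scene','top')}
for n,c in S.items():
    h=cv2.cvtColor(c['pixels'],cv2.COLOR_RGB2HSV)
    for k,(lo,hi,box) in dict(orange=((5,150,60),(14,255,255),None),red=((175,150,60),(4,255,255),None),blue=((105,130,60),(125,255,255),None)).items():
        m=cv2.inRange(h,lo,hi) if lo[0]<hi[0] else cv2.inRange(h,(lo[0],)+lo[1:],(180,255,255))|cv2.inRange(h,(0,)+lo[1:],hi)
        if n=='scene': m[:100]=0
        cs=[x for x in cv2.findContours(m,0,1)[0] if cv2.contourArea(x)>60]
        for x in cs:
            print(n,k,cv2.contourArea(x),np.round(cv2.boxPoints(cv2.minAreaRect(x))).tolist(), cv2.approxPolyDP(x,2,True)[:,0].tolist() if k!='blue' or n=='top' else '')
t=S['top'];s=S['scene']
print('bar',onz(t,[(208,204),(270,208)],.022))
x=cv2.resize(t['pixels'][110:260,195:395],(800,600),interpolation=cv2.INTER_CUBIC);cv2.imwrite('pics/t1.png',x[:,:,::-1])
x=cv2.resize(s['pixels'][130:280,180:380],(800,600),interpolation=cv2.INTER_CUBIC);cv2.imwrite('pics/s1.png',x[:,:,::-1])
```

```text
scene orange 782.0 [[135.0, 264.0], [135.0, 235.0], [185.0, 235.0], [185.0, 264.0]] [[137, 236], [135, 245], [140, 264], [184, 262], [184, 254], [150, 247], [145, 236]]
scene red 121.5 [[279.0, 158.0], [298.0, 146.0], [301.0, 151.0], [283.0, 164.0]] [[301, 151], [297, 147], [280, 159], [283, 163]]
scene blue 361.5 [[313.0, 244.0], [351.0, 219.0], [359.0, 232.0], [321.0, 257.0]] 
scene blue 177.0 [[252.0, 214.0], [259.0, 205.0], [292.0, 233.0], [286.0, 242.0]] 
scene blue 84.5 [[489.0, 116.0], [496.0, 97.0], [506.0, 100.0], [499.0, 119.0]] 
scene blue 691.5 [[-3.0, 101.0], [11.0, 96.0], [32.0, 150.0], [18.0, 155.0]] 
top orange 372.5 [[326.0, 217.0], [338.0, 208.0], [361.0, 237.0], [349.0, 246.0]] [[327, 217], [347, 243], [359, 238], [356, 231], [353, 232], [335, 212]]
top red 168.0 [[223.0, 173.0], [223.0, 166.0], [252.0, 168.0], [252.0, 174.0]] [[223, 170], [230, 173], [252, 173], [252, 168], [224, 166]]
top blue 1282.5 [[206.0, 197.0], [210.0, 124.0], [277.0, 128.0], [272.0, 202.0]] [[212, 125], [207, 176], [210, 181], [211, 167], [208, 166], [215, 135], [227, 132], [254, 136], [264, 134], [273, 138], [275, 157], [271, 158], [265, 189], [219, 187], [224, 191], [224, 195], [227, 194], [227, 198], [264, 201], [268, 194], [268, 199], [272, 199], [268, 194], [272, 189], [273, 191], [277, 129]]
bar [[ 0.57665986  0.099495    0.022     ]
 [ 0.56496003 -0.08819613  0.022     ]]
```

View pics/t1.png

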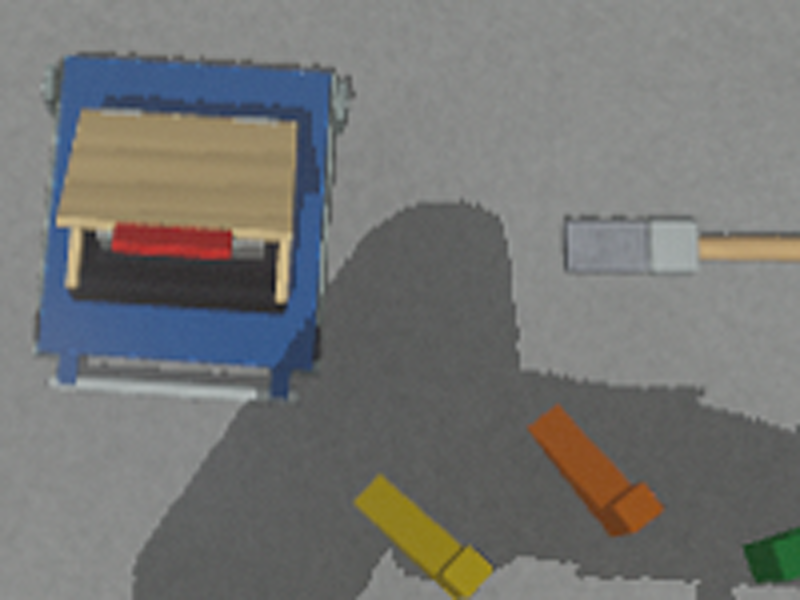

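View pics/s1.png

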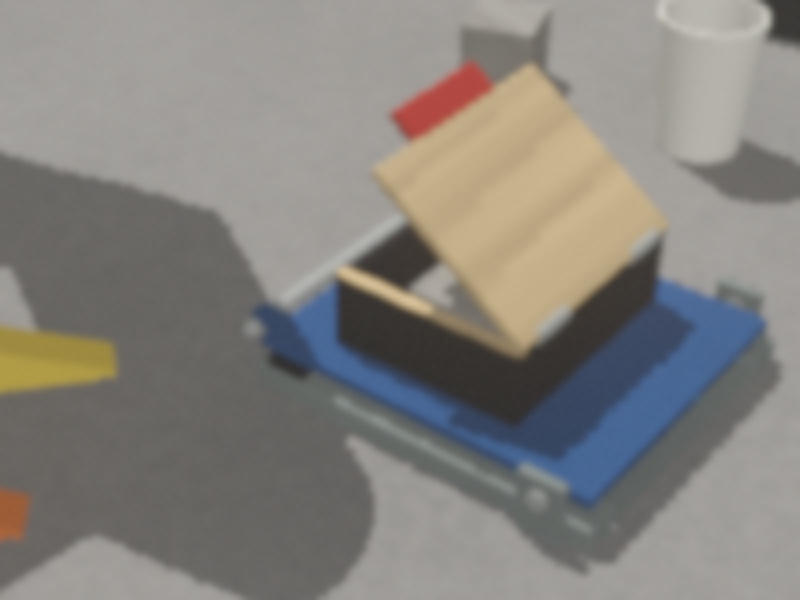

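The crops show the bar in the top view from (208,205.8) to (268,209.3). The lip free edge is at top (222.5,172.5)–(252.5,174.5) and scene (278,159)–(297.5,145.5). The wedge's grip top has corners near top (347,237), (354.5,230.5), (361,237), (352.5,244), and its tip edge is (327,217)–(334.5,211).

Run:
```python
from h import *
S={n:shot(n) for n in('scene','top')};t=S['top'];s=S['scene']
C=lambda L:[(195+x/4,110+y/4) for x,y in L]
D=lambda L:[(180+x/4,130+y/4) for x,y in L]
b=onz(t,C([(52,383),(292,397)]),.026)
print('bar',b,np.linalg.norm(b[0]-b[1])); mid=b.mean(0); yy=b[0]-b[1];yaw=np.arctan2(-yy[0],yy[1]);print('mid',mid,'yaw',yaw)
xh=np.array([np.cos(yaw),np.sin(yaw),0])
hg=onz(t,C([(82,108),(298,120)]),.09);print('hinge',hg,(hg.mean(0)-mid)@xh)
def tri(p,q):
    a,d=rays(t,[p])[0],rays(s,[q])[0]; k=np.linalg.lstsq(np.c_[a,-d],s['o']-t['o'],rcond=None)[0]
    A=t['o']+k[0]*a;B=s['o']+k[1]*d; return (A+B)/2,np.linalg.norm(A-B)
H=mid+.19*xh;H[2]=.09
for p,q in [((110,250),(470,62)),((230,258),(392,117)),((57,222),(530,65)),((293,236),(375,172))]:
    P,e=tri(C([p])[0],D([q])[0]);d=P-H;print('lid pt',P,e,'dist',np.hypot(-d@xh,d[2]),'ang',np.arctan2(d[2],-d@xh))
g=onz(t,C([(608,508),(638,482),(663,508),(630,535)]),.068);tp=onz(t,C([(528,427),(558,404)]),.005)
gm=g.mean(0);tm=tp.mean(0);v=tm-gm;print('grip',g,gm,'tip',tm,np.linalg.norm(v[:2]),'yaw',np.arctan2(v[1],v[0]),np.linalg.norm(tp[0]-tp[1]))
print('cube/beaker/brush',onz(t,[(130,227),(127,165),(345,171)],.03))
P=[gm*[1,1,0]+[0,0,.068], tm];print('scene reproj',proj(s,P))
for n in [C([(608,508)])]:pass
```

```text
bar [[ 0.57071879  0.09885345  0.026     ]
 [ 0.56058455 -0.08200925  0.026     ]] 0.181146406823397
mid [0.56565167 0.0084221  0.026     ] yaw -0.05597423997143627
hinge [[ 0.76568782  0.07385312  0.09      ]
 [ 0.75687003 -0.08497495  0.09      ]] 0.1961031522236617
lid pt [0.63957221 0.04461279 0.17710158] 0.004517273405632043 dist 0.14684221047982626 ang 0.6349837899436221
lid pt [ 0.63511451 -0.03474026  0.17425161] 0.004930033796245895 dist 0.14517905593515068 ang 0.6191326072829089
lid pt [0.66138556 0.08153751 0.16556352] 0.0039110910838961455 dist 0.12415060741927726 ang 0.6543504453375665
lid pt [ 0.6524132  -0.07716377  0.16439546] 0.004208842051667999 dist 0.12350681545211882 ang 0.6464533395553059
grip [[ 0.4746173  -0.30790531  0.068     ]
 [ 0.49329694 -0.33045911  0.068     ]
 [ 0.47452457 -0.3479603   0.068     ]
 [ 0.45524168 -0.32318112  0.068     ]] [ 0.47442012 -0.32737646  0.068     ] tip [ 0.549522   -0.27546414  0.005     ] 0.09129721265125751 yaw 0.6048125677579023 0.029662857427387897
cube/beaker/brush [[ 0.50494849  0.33146433  0.03      ]
 [ 0.69622584  0.35253016  0.03      ]
 [ 0.6788675  -0.31874997  0.03      ]]
scene reproj [[139.97200286 236.44135211]
 [185.11037581 258.05498538]]
```

The lid stands at about 0.64 rad, with its hinge near (0.755, −0.002). Every size agrees with the given dimensions: bar 181 mm, lid edge radius about 0.146, and wedge grip to tip 91 mm. I'll move above the lip with the fingers shut.

{"name": "move_arm", "arguments": {"plan": [4.8, 5.5, 0.4, 0, 0, -0.19, 9.4, 11.0, 0.4, 0, 0, -0.376, 9.4, 11.0, 0.4, 0, 0, -0.376, 9.4, 11.0, 0.4, 0, 0, -0.376, 9.4, 11.0, 0.4, 0, 0, -0.376, 9.4, 11.0, 0.4, 0, 0, -0.376, 9.4, 11.0, 0.4, 0, 0, -0.376, 9.4, 11.0, 0.4, 0, 0, -0.376, 9.4, 11.0, 0.4, 0, 0, -0.376, 9.4, 11.0, 0.4, 0, 0, -0.376], "grip": 0}}

```text
time_s: 1.55
eef_pos: [0.5864, -0.071, 0.249]
eef_rot: [0.0, 1.0, -0.028, 0.0]
wrist_force: [0.1, -0.4, -0.6]
opening: 0.0
grasp_force: 0.0
```

{"name": "move_arm", "arguments": {"plan": [1.3, 1.5, 0, 0, 0, 0, 1.3, 1.5, 0, 0, 0, 0, 1.3, 1.5, 0, 0, 0, 0, 1.3, 1.5, 0, 0, 0, 0]}}

```text
time_s: 2.05
eef_pos: [0.6498, 0.0019, 0.2483]
eef_rot: [0.0, 1.0, -0.028, -0.0]
wrist_force: [0.7, -1.0, 0.4]
opening: -0.001
grasp_force: 0.0
```

{"name": "move_arm", "arguments": {"plan": [0, 0, -0.8, 0, 0, 0, 0, 0, -1.3, 0, 0, 0, 0, 0, -1.5, 0, 0, 0, -0.1, 0, -1.7, 0, 0, 0, -0.15, 0, -1.9, 0, 0, 0, -0.2, 0, -2.1, 0, 0, 0, -0.25, 0, -2.3, 0, 0, 0, -0.3, 0, -2.5, 0, 0, 0, -0.35, 0, -2.7, 0, 0, 0, -0.4, 0, -2.8, 0, 0, 0]}}

```text
time_s: 3.3
eef_pos: [0.6298, 0.0023, 0.1078]
eef_rot: [-0.0, 1.0, -0.028, -0.0]
wrist_force: [0.3, -0.1, 0.1]
opening: 0.006
grasp_force: 0.2
```

Run:
```python
from h import *
s=shot('scene')
x=cv2.resize(s['pixels'][130:280,180:380],(800,600),interpolation=cv2.INTER_CUBIC);cv2.imwrite('pics/s2.png',x[:,:,::-1])
print(ctrl.get_obs()['wrist_force'])
```

```text
[-0.38462159  0.07258681 -0.61671649]
```

View pics/s2.png

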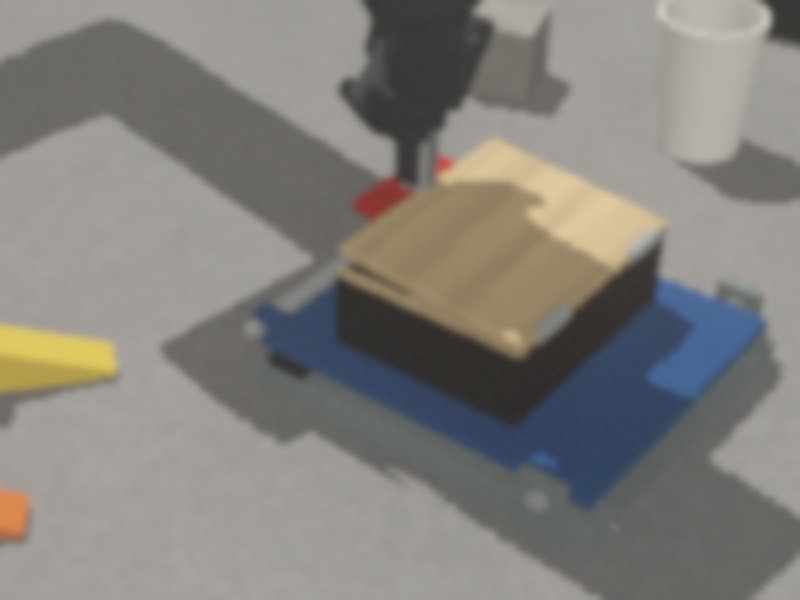

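The lid is nearly shut: a small gap remains at its front edge near (345,265), and the fingertips are on the lip. I'll press further down in small steps.

{"name": "move_arm", "arguments": {"plan": [-0.05, 0, -0.1, 0, 0, 0, -0.05, 0, -0.16, 0, 0, 0, -0.05, 0, -0.22, 0, 0, 0, -0.05, 0, -0.26, 0, 0, 0, -0.05, 0, -0.26, 0, 0, 0]}}

```text
time_s: 3.98
eef_pos: [0.6277, 0.0023, 0.0956]
eef_rot: [-0.0, 1.0, -0.028, -0.0]
wrist_force: [-0.2, -0.4, -0.7]
opening: 0.002
grasp_force: 0.0
```

{"name": "move_arm", "arguments": {"plan": [0, 0, -0.03, 0, 0, 0, 0, 0, -0.03, 0, 0, 0, 0, 0, -0.03, 0, 0, 0]}}

```text
time_s: 4.35
eef_pos: [0.6277, 0.0023, 0.0943]
eef_rot: [-0.0, 1.0, -0.028, -0.0]
wrist_force: [-0.3, -0.2, 0.4]
opening: 0.001
grasp_force: 0.0
```

{"name": "move_arm", "arguments": {"plan": [0, 0, -0.03, 0, 0, 0, 0, 0, -0.03, 0, 0, 0, 0, 0, -0.03, 0, 0, 0]}}

```text
time_s: 4.72
eef_pos: [0.6279, 0.0022, 0.0939]
eef_rot: [0.0, 1.0, -0.028, 0.0]
wrist_force: [-2.7, 0.8, 6.9]
opening: -0.0
grasp_force: 3.6
```

Force rises to 7 N at z = 94 mm, which matches the shut lid. Next I retreat upward, look back, and go to the wedge.

{"name": "move_arm", "arguments": {"plan": [0, 0, 0.8, 0, 0, 0, 0, 0, 1.8, 0, 0, 0, -0.6, -1.2, 2.2, 0, 0, 0.15, -1.2, -2.4, 2.2, 0, 0, 0.3, -1.8, -3.6, 2.2, 0, 0, 0.45, -2.4, -4.8, 2.2, 0, 0, 0.6, -3.08, -6.4, 2.2, 0, 0, 0.66, -3.08, -6.6, 2.2, 0, 0, 0.66, -3.08, -6.6, 2.2, 0, 0, 0.66], "grip": 70}}

```text
time_s: 5.85
eef_pos: [0.4721, -0.3314, 0.2029]
eef_rot: [0.001, 0.956, 0.295, -0.0]
wrist_force: [-0.3, 0.3, 0.2]
opening: 0.82
grasp_force: 0.0
```

Run:
```python
from h import *
o=ctrl.get_obs();print(o['eef_pos'],o['eef_rot'])
w=shot('wrist');t=shot('top');s=shot('scene')
a=cv2.resize(s['pixels'][130:280,180:380],(400,300),interpolation=cv2.INTER_CUBIC)
b=cv2.resize(w['pixels'],(400,300));cv2.imwrite('pics/m3.png',np.hstack([a,b])[:,:,::-1])
for n,c in (('wrist',w),('scene',s)):
    h=cv2.cvtColor(c['pixels'],cv2.COLOR_RGB2HSV);m=cv2.inRange(h,(5,150,40),(14,255,255));m[:(100 if n=='scene' else 0)]=0
    x=max(cv2.findContours(m,0,1)[0],key=cv2.contourArea);print(n,cv2.contourArea(x),cv2.approxPolyDP(x,3,True)[:,0].tolist())
print(w['o'],w['R'][:,2])
```

```text
[ 0.47214343 -0.33140413  0.20285266] [ 5.53050764e-04  9.55578876e-01  2.94734947e-01 -1.31136191e-04]
wrist 3063.0 [[266, 75], [240, 77], [244, 187], [272, 185]]
scene 759.0 [[136, 237], [141, 264], [184, 263], [184, 254], [148, 247], [145, 235]]
[ 0.52819172 -0.29416582  0.34548404] [-0.22114667 -0.15190987 -0.96333667]
```

View pics/m3.png

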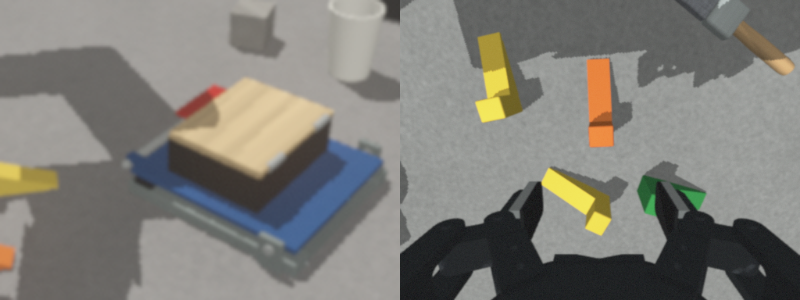

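The lid is shut in the scene view. In the wrist view the orange wedge's grip top spans about (243–272, 160–187) and its tip edge is at row 76.

Run:
```python
from h import *
w=shot('wrist')
g=onz(w,[(243,161),(271,159),(272,185),(244,187)],.068);t=onz(w,[(240,76),(266,74)],.005)
gm=g.mean(0);tm=t.mean(0);v=tm-gm
print(g,gm,tm,np.hypot(*v[:2]),np.arctan2(v[1],v[0]),np.linalg.norm(t[0]-t[1]))
o=ctrl.get_obs();q=np.array(o['eef_rot'],float);x=R.from_quat(q[[1,2,3,0]]).as_matrix()[:,0];print('tool yaw',np.arctan2(x[1],x[0]),(gm-o['eef_pos'])/.05)
```

```text
[[ 0.48275257 -0.30919321  0.068     ]
 [ 0.49892009 -0.32937152  0.068     ]
 [ 0.47929389 -0.34447763  0.068     ]
 [ 0.46270703 -0.32385028  0.068     ]] [ 0.48091839 -0.32672316  0.068     ] [ 0.55386757 -0.27111916  0.005     ] 0.09172452329492731 0.651282058328386 0.027406520574330514
tool yaw 0.6048771257366573 [ 0.13606285 -0.00313142 -2.69187709]
```

{"name": "move_arm", "arguments": {"plan": [0.06, -0.03, -0.8, 0, 0, 0.03, 0.06, -0.03, -1.6, 0, 0, 0.03, 0.06, -0.03, -2.4, 0, 0, 0.03, 0.06, -0.03, -3.0, 0, 0, 0.03, 0.06, -0.03, -3.4, 0, 0, 0.03, 0.06, -0.03, -3.62, 0, 0, 0.03, 0.06, -0.03, -3.62, 0, 0, 0.03], "grip": 60}}

```text
time_s: 6.92
eef_pos: [0.4769, -0.3289, 0.0216]
eef_rot: [-0.0, 0.95, 0.312, -0.0]
wrist_force: [0.5, 0.4, -0.3]
opening: 0.699
grasp_force: 0.0
```

{"name": "move_arm", "arguments": {"plan": [0, 0, 0, 0, 0, 0, 0, 0, 0, 0, 0, 0, 0, 0, 0, 0, 0, 0, 0, 0, 0, 0, 0, 0, 0, 0, 0, 0, 0, 0, 0, 0, 0, 0, 0, 0], "grip": 0}}

```text
time_s: 7.68
eef_pos: [0.4775, -0.3301, 0.0231]
eef_rot: [0.001, 0.95, 0.312, 0.001]
wrist_force: [0.1, 0.5, 5.1]
opening: 0.344
grasp_force: 59.7
```

Run:
```python
from h import *
o=ctrl.get_obs();print(o['eef_pos'],o['eef_rot'],o['wrist_force'],o['torque'],o['opening'],o['grasp_force'])
w=shot('wrist');s=shot('scene')
b=cv2.resize(s['pixels'][180:330,60:260],(400,300),interpolation=cv2.INTER_CUBIC)
cv2.imwrite('pics/m4.png',np.hstack([b,cv2.resize(w['pixels'],(400,300))])[:,:,::-1])
```

```text
[ 0.47750622 -0.33009604  0.02311205] [1.04266608e-03 9.50233094e-01 3.11537591e-01 5.55824513e-04] [0.14281021 0.46681218 5.13541533] [0.19997641 0.04027394 0.02276661] 0.34374007623397423 59.70447063446045
```

View pics/m4.png

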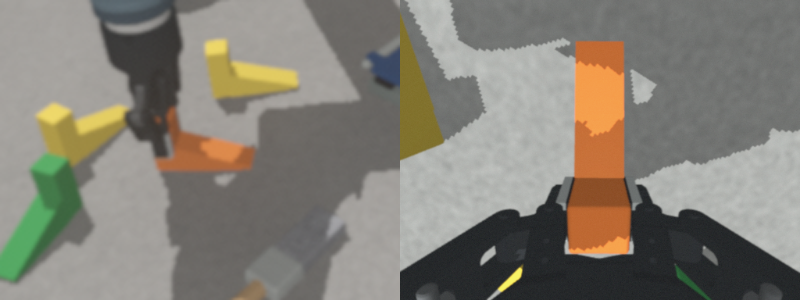

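The grip is good: opening 29 mm, pads on the grip, wedge flat. I'll lift it level over the yellow wedge and take it to the front of the bar.

{"name": "move_arm", "arguments": {"plan": [0, 0, 0.6, 0, 0, 0, 0, 0, 1.2, 0, 0, 0, 0, 0, 1.8, 0, 0, 0, 0, 0, 1.8, 0, 0, 0, -0.2, 1, 1.8, 0, 0, -0.17, -0.4, 2, 1.8, 0, 0, -0.34, -0.6, 3, 1.8, 0, 0, -0.51, -0.8, 4, 1.8, 0, 0, -0.69, -0.8, 5, 1.8, 0, 0, -0.69, -0.8, 6, 1.8, 0, 0, -0.69]}}

```text
time_s: 9.02
eef_pos: [0.4355, -0.0275, 0.1106]
eef_rot: [-0.0, 1.0, -0.028, -0.001]
wrist_force: [0.7, 0.1, -0.9]
opening: 0.342
grasp_force: 59.7
```

{"name": "move_arm", "arguments": {"plan": [0, 0.9, 0, 0, 0, 0, 0, 0.9, 0, 0, 0, 0, 0, 0.9, 0, 0, 0, 0]}}

```text
time_s: 9.4
eef_pos: [0.4362, 0.0156, 0.111]
eef_rot: [0.0, 1.0, -0.028, -0.001]
wrist_force: [-0.4, -0.6, -1.0]
opening: 0.344
grasp_force: 60.0
```

Run:
```python
from h import *
o=ctrl.get_obs();p=np.array(o['eef_pos']);q=np.array(o['eef_rot'],float);M=R.from_quat(q[[1,2,3,0]]).as_matrix();x=M[:,0];print(p,np.arctan2(x[1],x[0]),o['wrist_force'],o['opening'])
w=shot('wrist');cv2.imwrite('pics/w5.png',w['pixels'][:,:,::-1])
h=cv2.cvtColor(w['pixels'],cv2.COLOR_RGB2HSV);m=cv2.inRange(h,(5,150,40),(14,255,255));c=max(cv2.findContours(m,0,1)[0],key=cv2.contourArea);a=cv2.approxPolyDP(c,3,True)[:,0];print(a.tolist())
t=a[a[:,1]<a[:,1].min()+8][:,:]
P=onz(w,t,p[2]-.0231+.005);d=P-p;print(P,'ahead',d@x,'side',d@M[:,1])
```

```text
[0.43622611 0.01560045 0.11099506] -0.05541260186243391 [-0.36688432 -0.628237   -0.96857492] 0.3444403947438759
[[226, 53], [224, 229], [214, 266], [217, 320], [289, 323], [295, 267], [285, 230], [285, 54]]
[[ 0.52906247  0.02320935  0.09289506]
 [ 0.52700847 -0.00549142  0.09289506]] ahead [0.09229448 0.09183321] side [-0.01274231  0.01602816]
```

View pics/w5.png

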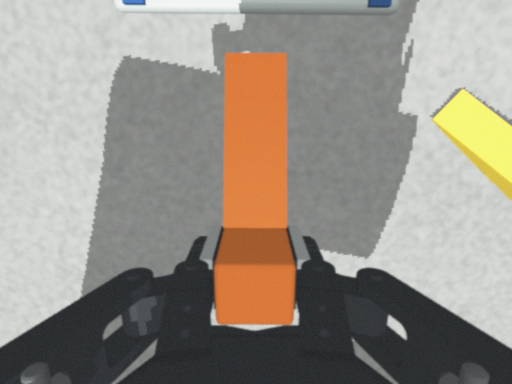

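The wrist view shows the wedge held straight, tip edge at row 53. The bar is at the top, with ends at (117,6) and (398,6) and its front edge at row 13, square to the wedge.

Run:
```python
from h import *
w=shot('wrist');print(onz(w,[(117,12.5),(398,13)],.020), onz(w,[(117,4),(398,4)],.027))
```

```text
[[ 0.5705787   0.10082084  0.02      ]
 [ 0.55928186 -0.0918864   0.02      ]] [[ 0.57357745  0.09721626  0.027     ]
 [ 0.56299135 -0.08845964  0.027     ]]
```

{"name": "move_arm", "arguments": {"plan": [0, 0, -0.6, 0, 0, 0, 0, 0, -1.2, 0, 0, 0, 0, 0, -1.6, 0, 0, 0, 0, 0, -1.72, 0, 0, 0, 0, 0, -1.78, 0, 0, 0, 0, 0, -1.78, 0, 0, 0, 0, 0, -1.78, 0, 0, 0]}}

```text
time_s: 10.38
eef_pos: [0.4375, 0.0154, 0.0234]
eef_rot: [0.0, 1.0, -0.028, 0.001]
wrist_force: [0.0, 0.4, -0.8]
opening: 0.346
grasp_force: 59.9
```

{"name": "move_arm", "arguments": {"plan": [0, 0, -0.02, 0, 0, 0, 0.2, -0.011, -0.02, 0, 0, 0, 0.4, -0.022, -0.02, 0, 0, 0, 0.6, -0.034, -0.02, 0, 0, 0, 0.8, -0.045, -0.02, 0, 0, 0, 1.0, -0.056, -0.02, 0, 0, 0, 1.1, -0.062, -0.02, 0, 0, 0, 1.15, -0.065, -0.02, 0, 0, 0, 1.15, -0.065, -0.02, 0, 0, 0]}}

```text
time_s: 11.5
eef_pos: [0.4938, 0.0126, 0.023]
eef_rot: [-0.0, 1.0, -0.028, -0.001]
wrist_force: [-8.6, 0.2, 15.3]
opening: 0.346
grasp_force: 62.0
```

{"name": "move_arm", "arguments": {"plan": [0, 0, 0.015, 0, 0, 0, 0, 0, 0.015, 0, 0, 0]}}

```text
time_s: 11.75
eef_pos: [0.4946, 0.0125, 0.0231]
eef_rot: [0.0, 1.0, -0.028, 0.0]
wrist_force: [-1.8, 0.4, 7.0]
opening: 0.346
grasp_force: 60.8
```

Run:
```python
from h import *
o=ctrl.get_obs();print(o['eef_pos'],o['wrist_force'])
w=shot('wrist');s=shot('scene')
b=cv2.resize(s['pixels'][150:270,230:390],(400,300),interpolation=cv2.INTER_CUBIC)
cv2.imwrite('pics/m6.png',np.hstack([b,cv2.resize(w['pixels'],(400,300))])[:,:,::-1])
# reference row positions of scene for lift detection
np.save('ref.npy',s['pixels'])
```

```text
[0.49458323 0.01250122 0.0230747 ] [-1.79937392  0.40304428  6.95830423]
```

View pics/m6.png

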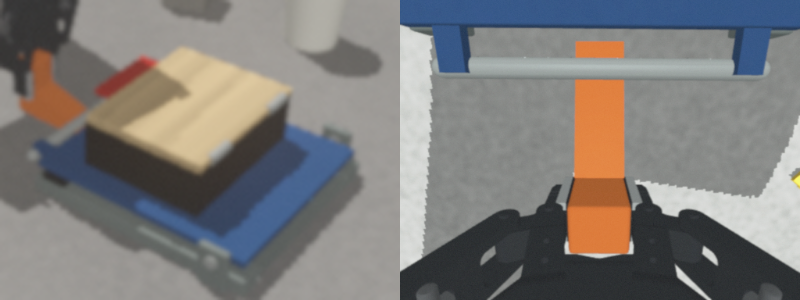

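The lid is shut, and the wrist view shows the wedge tip under the bar. The bar runs at crop rows 58–78 and is centred on the wedge. Next I measure the bar from the gradient of its edges.

```bash
cat >> h.py <<'E'
def bar(w):
    g=cv2.cvtColor(w['pixels'],cv2.COLOR_RGB2GRAY).astype(float); out=[]
    for lo,hi in((150,210),(320,380)):
        d=np.diff(cv2.GaussianBlur(g,(1,5),0)[50:125,lo:hi].mean(1)); out.append(((lo+hi)/2,50.5+d.argmax(),50.5+d.argmin()))
    return out
E
python3 - <<'E'
from h import *
w=shot('wrist');e=bar(w);print(e)
for u,a,b in e:
    # tangent rays: bisect direction -> axis at z=.022
    ra,rb=rays(w,[(u,a),(u,b)]);d=ra/np.linalg.norm(ra)+rb/np.linalg.norm(rb)
    P=w['o']+d*((.022-w['o'][2])/d[2]);print(P,'diam',np.linalg.norm(np.cross(ra/np.linalg.norm(ra),rb/np.linalg.norm(rb)))*np.linalg.norm(P-w['o']))
print(ctrl.get_obs()['eef_pos'])
E
```

```text
[(180.0, np.float64(73.5), np.float64(96.5)), (350.0, np.float64(75.5), np.float64(98.5))]
[0.57274969 0.04038536 0.022     ] diam 0.009764499544558018
[ 0.56759661 -0.03567938  0.022     ] diam 0.009818487293908084
[0.4946024  0.01249581 0.02308531]
```

{"name": "move_arm", "arguments": {"plan": [0.08, -0.004, 0, 0, 0, 0, 0.16, -0.009, 0, 0, 0, 0, 0.22, -0.012, 0, 0, 0, 0, 0.22, -0.012, 0, 0, 0, 0]}}

```text
time_s: 12.4
eef_pos: [0.5052, 0.0119, 0.0231]
eef_rot: [0.0, 1.0, -0.028, -0.0]
wrist_force: [-4.4, 0.1, 8.6]
opening: 0.342
grasp_force: 61.2
```

{"name": "move_arm", "arguments": {"plan": [0.04, -0.002, 0, 0, 0, 0, 0.08, -0.004, 0, 0, 0, 0, 0.12, -0.007, 0, 0, 0, 0, 0.12, -0.007, 0, 0, 0, 0]}}

```text
time_s: 12.9
eef_pos: [0.5079, 0.0118, 0.0231]
eef_rot: [-0.0, 1.0, -0.028, -0.004]
wrist_force: [-20.3, 0.1, 25.4]
opening: 0.342
grasp_force: 63.2
```

```bash
cat >> h.py <<'E'
def flow():
    s=shot('scene');a=cv2.cvtColor(np.load('ref.npy'),cv2.COLOR_RGB2GRAY);b=cv2.cvtColor(s['pixels'],cv2.COLOR_RGB2GRAY)
    y=-.056;X=np.array([np.cos(y),np.sin(y),0]);Y=np.array([-X[1],X[0],0]);O=np.array([.569,.007,0])
    # lid front corners: 130-ish ahead of hinge, height .094; right (-y) corner
    for nm,P in dict(lidfrontR=O+.065*X-.08*Y+[0,0,.094],rearR=O+.185*X-.08*Y+[0,0,.094],platfrontR=O+.01*X-.105*Y+[0,0,.03]).items():
        p=proj(s,[P]).astype(np.float32);H=np.array([.03,0,0]) 
        n,st,er=cv2.calcOpticalFlowPyrLK(a,b,p.reshape(-1,1,2),None,winSize=(13,13),maxLevel=1)
        dv=proj(s,[P+[0,0,.005]])-p; print(nm,p[0],'flow',n.reshape(-1,2)[0]-p[0],'5mm lift ->',dv[0],er.ravel())
E
python3 - <<'E'
from h import *
print(ctrl.get_obs()['eef_pos'],ctrl.get_obs()['wrist_force']);flow()
w=shot('wrist');e=bar(w);print(e)
E
```

```text
[0.50791653 0.011845   0.02308077] [-20.29748091   0.14299398  25.4242926 ]
lidfrontR [264.72977 195.73502] flow [-0.02154541 -0.04130554] 5mm lift -> [-0.01220972 -1.75151703] [0.75462276]
rearR [307.68304 214.76012] flow [-0.006073   -0.02867126] 5mm lift -> [ 0.1242728 -1.8235087] [0.52977073]
platfrontR [241.26187 213.7631 ] flow [ 0.00099182 -0.02554321] 5mm lift -> [-0.07791388 -1.61203897] [0.44877958]
[(180.0, np.float64(69.5), np.float64(66.5)), (350.0, np.float64(71.5), np.float64(67.5))]
```

No lift yet, but the downward preload has grown to 25 N and is adding friction. I'll ease z while holding the push.

{"name": "move_arm", "arguments": {"plan": [0, 0, 0.015, 0, 0, 0, 0, 0, 0.03, 0, 0, 0, 0, 0, 0.03, 0, 0, 0]}}

```text
time_s: 13.38
eef_pos: [0.5081, 0.0119, 0.0233]
eef_rot: [-0.0, 1.0, -0.028, -0.003]
wrist_force: [-11.7, -0.5, 9.9]
opening: 0.344
grasp_force: 61.0
```

Run:
```python
from h import *
print(ctrl.get_obs()['eef_pos'],ctrl.get_obs()['wrist_force'],ctrl.get_obs()['torque']);flow()
```

```text
[0.50806763 0.0118991  0.02332832] [-11.67943927  -0.52675012   9.86830746] [-0.04204875  1.42711837 -0.03439165]
lidfrontR [264.72977 195.73502] flow [-0.04504395 -0.05651855] 5mm lift -> [-0.01220972 -1.75151703] [0.9212278]
rearR [307.68304 214.76012] flow [ 0.0007019 -0.0425415] 5mm lift -> [ 0.1242728 -1.8235087] [0.62444526]
platfrontR [241.26187 213.7631 ] flow [-0.03411865 -0.08752441] 5mm lift -> [-0.07791388 -1.61203897] [0.5036982]
```

{"name": "move_arm", "arguments": {"plan": [0.04, -0.002, 0.01, 0, 0, 0, 0.08, -0.004, 0.015, 0, 0, 0, 0.08, -0.004, 0.015, 0, 0, 0, 0.08, -0.004, 0.015, 0, 0, 0]}}

```text
time_s: 13.92
eef_pos: [0.5116, 0.012, 0.0236]
eef_rot: [-0.0, 1.0, -0.028, -0.004]
wrist_force: [-10.5, 0.2, 6.0]
opening: 0.349
grasp_force: 60.7
```

Run:
```python
from h import *
print(ctrl.get_obs()['eef_pos'],ctrl.get_obs()['wrist_force'],ctrl.get_obs()['torque']);flow()
```

```text
[0.51160889 0.01199213 0.02356557] [-10.49760481   0.19815272   5.95433368] [ 0.12415364  1.44033611 -0.03728115]
lidfrontR [264.72977 195.73502] flow [ 0.16238403 -0.4353943 ] 5mm lift -> [-0.01220972 -1.75151703] [1.4382397]
rearR [307.68304 214.76012] flow [ 0.20941162 -0.14303589] 5mm lift -> [ 0.1242728 -1.8235087] [1.1220415]
platfrontR [241.26187 213.7631 ] flow [ 0.06057739 -0.47724915] 5mm lift -> [-0.07791388 -1.61203897] [0.9735577]
```

{"name": "move_arm", "arguments": {"plan": [0.04, -0.002, 0.0, 0, -0.004, 0, 0.08, -0.004, 0.0, 0, -0.008, 0, 0.12, -0.006, 0.005, 0, -0.01, 0, 0.14, -0.008, 0.005, 0, -0.01, 0, 0.14, -0.008, 0.005, 0, -0.01, 0, 0.14, -0.008, 0.005, 0, -0.01, 0]}}

```text
time_s: 14.72
eef_pos: [0.5185, 0.0117, 0.0231]
eef_rot: [-0.001, 1.0, -0.028, 0.001]
wrist_force: [-6.7, 0.4, -0.5]
opening: 0.346
grasp_force: 60.0
```

Run:
```python
from h import *
o=ctrl.get_obs();q=np.array(o['eef_rot'],float);print(o['eef_pos'],o['wrist_force'],R.from_quat(q[[1,2,3,0]]).as_matrix()[:,2]);flow()
```

```text
[0.51848434 0.01171996 0.02309689] [-6.72297141  0.3836063  -0.47550929] [ 0.00203492  0.00138848 -0.99999697]
lidfrontR [264.72977 195.73502] flow [-0.00228882 -1.0734711 ] 5mm lift -> [-0.01220972 -1.75151703] [1.4164201]
rearR [307.68304 214.76012] flow [ 0.46673584 -0.16996765] 5mm lift -> [ 0.1242728 -1.8235087] [1.1887944]
platfrontR [241.26187 213.7631 ] flow [ 0.06300354 -1.2176819 ] 5mm lift -> [-0.07791388 -1.61203897] [1.0739645]
```

Lift is about 4 mm, and the wedge is flat with low force. About 3 mm more.

{"name": "move_arm", "arguments": {"plan": [0.03, -0.002, 0, 0, 0, 0, 0.06, -0.003, 0, 0, 0, 0, 0.06, -0.003, 0, 0, 0, 0, 0.06, -0.003, 0, 0, 0, 0]}}

```text
time_s: 15.28
eef_pos: [0.5216, 0.0115, 0.0231]
eef_rot: [-0.001, 1.0, -0.028, 0.001]
wrist_force: [-6.8, 0.9, -1.9]
opening: 0.344
grasp_force: 59.8
```

Run:
```python
from h import *
o=ctrl.get_obs();q=np.array(o['eef_rot'],float);print(o['eef_pos'],o['wrist_force'],R.from_quat(q[[1,2,3,0]]).as_matrix()[:,2]);flow()
w=shot('wrist');s=shot('scene')
b=cv2.resize(s['pixels'][150:270,230:390],(400,300),interpolation=cv2.INTER_CUBIC)
cv2.imwrite('pics/m7.png',np.hstack([b,cv2.resize(w['pixels'],(400,300))])[:,:,::-1])
```

```text
[0.52163124 0.01153055 0.0230955 ] [-6.83787735  0.87393071 -1.88440225] [ 0.00234451  0.00137274 -0.99999631]
lidfrontR [264.72977 195.73502] flow [-0.22372437 -1.2150421 ] 5mm lift -> [-0.01220972 -1.75151703] [1.7797707]
rearR [307.68304 214.76012] flow [ 0.551239   -0.13090515] 5mm lift -> [ 0.1242728 -1.8235087] [1.1464497]
platfrontR [241.26187 213.7631 ] flow [ 0.10256958 -1.5406036 ] 5mm lift -> [-0.07791388 -1.61203897] [1.3825814]
```

View pics/m7.png

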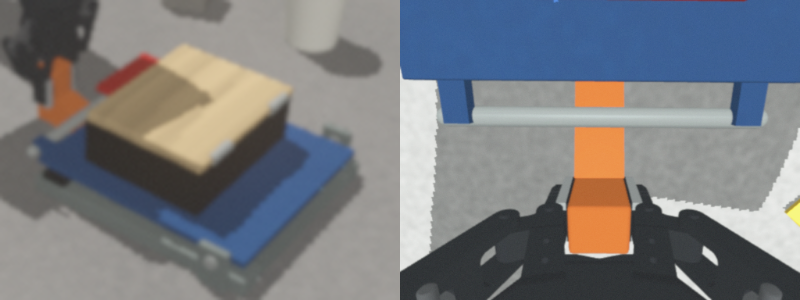

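Lift is about 5 mm with the lid shut, and the bar sits centred on the ramp. I'll seat the wedge lightly on the bench and hand in.

{"name": "move_arm", "arguments": {"plan": [0, 0, -0.008, 0, 0, 0, 0, 0, -0.008, 0, 0, 0, 0, 0, -0.008, 0, 0, 0, 0, 0, -0.008, 0, 0, 0]}}

```text
time_s: 15.92
eef_pos: [0.5216, 0.0115, 0.0231]
eef_rot: [-0.001, 1.0, -0.028, 0.001]
wrist_force: [-8.8, 1.8, 2.6]
opening: 0.344
grasp_force: 60.5
```

Run:
```python
from h import *
o=ctrl.get_obs();print(o['eef_pos'],o['wrist_force'],o['time_s']);flow()
if abs(o['wrist_force'][2])<15 and o['grasp_force']>40: print(ctrl.hand_in())
```

```text
[0.52160836 0.01151883 0.02305512] [-8.81112016  1.80766059  2.63305239] 15.925
lidfrontR [264.72977 195.73502] flow [-0.23275757 -1.2215729 ] 5mm lift -> [-0.01220972 -1.75151703] [1.789756]
rearR [307.68304 214.76012] flow [ 0.5120239 -0.1443634] 5mm lift -> [ 0.1242728 -1.8235087] [1.2953032]
platfrontR [241.26187 213.7631 ] flow [ 0.09661865 -1.5539856 ] 5mm lift -> [-0.07791388 -1.61203897] [1.358358]
the job is handed in; nothing more can be done
None
```

Handed in at 15.9 s: the lid is shut and the orange wedge, still gripped and flat on the bench, holds the platform's front up by about 5 mm (camera estimate); I carried the wedge over a yellow one to reach the bar, and the cube, beaker and brush were not touched.

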